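Fit the rollers to the stub axles and lock them with R-clips

TASK

An R-clip is still parked in the middle axle of the roller frame: pull it out. Fit every white roller: slide each one over its own upright axle, fully down onto the plate, and lock it by pushing the straight leg of any one of the R-clips through the cross-hole above it until the bent leg has ridden over the axle and snapped home. Lay the R-clips that are left over in the blue tray, and leave everything else on the bench where it is.

Things in the scene. Friction and masses are not known exactly. Their poses are not given: they have to be found in the camera images.
- axle1: left stub axle (seen from the robot), upright steel, diameter 30 mm, 72 mm tall, top 8 mm tapered. Origin: on its axis, at the plate's top face; z up. A cross-hole 11.5 mm square goes right through along the axle's own x, its centre 50 mm above the origin; it may be entered from either end. A 40 mm high roller on the plate leaves it free
- hole1 (a point): centre of the cross-hole of axle1 (on the axis, 50 mm above the plate); axes as axle1. The roller frame that carries the axles is a fixed green-painted steel plate, 12 mm thick, 100 mm deep and 290 mm wide, the three axles standing 100 mm apart along its middle line
- axle2: middle stub axle (seen from the robot), upright steel, diameter 30 mm, 72 mm tall, top 8 mm tapered. Origin: on its axis, at the plate's top face; z up. A cross-hole 11.5 mm square goes right through along the axle's own x, its centre 50 mm above the origin; it may be entered from either end. A 40 mm high roller on the plate leaves it free
- hole2 (a point): centre of the cross-hole of axle2 (on the axis, 50 mm above the plate); axes as axle2. The roller frame that carries the axles is a fixed green-painted steel plate, 12 mm thick, 100 mm deep and 290 mm wide, the three axles standing 100 mm apart along its middle line
- axle3: right stub axle (seen from the robot), upright steel, diameter 30 mm, 72 mm tall, top 8 mm tapered. Origin: on its axis, at the plate's top face; z up. A cross-hole 11.5 mm square goes right through along the axle's own x, its centre 50 mm above the origin; it may be entered from either end. A 40 mm high roller on the plate leaves it free
- hole3 (a point): centre of the cross-hole of axle3 (on the axis, 50 mm above the plate); axes as axle3. The roller frame that carries the axles is a fixed green-painted steel plate, 12 mm thick, 100 mm deep and 290 mm wide, the three axles standing 100 mm apart along its middle line
- roller1: white plastic roller with a thin grey stripe, a thick tube standing on end: outside diameter 60, bore 34, height 40 mm, 120 g. Origin: centre of its underside, z along the bore. One roller may be absent (None)
- roller2: white plastic roller with a thin grey stripe, a thick tube standing on end: outside diameter 60, bore 34, height 40 mm, 120 g. Origin: centre of its underside, z along the bore. One roller may be absent (None)
- roller3: white plastic roller with a thin grey stripe, a thick tube standing on end: outside diameter 60, bore 34, height 40 mm, 120 g. Origin: centre of its underside, z along the bore. One roller may be absent (None)
- clip1: R-clip of bright 8 mm steel wire, 120 mm long, lying flat, 85 g. Origin: underside of the centre of its coiled eye, z up. The eye (30 mm across y, 30 in x, 15 high, rigid) is gripped across y. Straight rigid leg along +x at y = -9.5, centreline at z = 4, round tip at x = 106 mm. Bent leg on the +y side, same plane, its flared end at x = 96, y = 12 mm
- seat1 (a point): point of clip1 (x = 62, y = -9.5, z = 4 mm on the straight leg's centreline) that is at the hole's centre when home. The bent leg hinges beside the eye on a spring (3 N m/rad, lightly preloaded); its nose must ride over the axle (7 mm deflection, roughly 5 to 20 N push), then snaps back (pulling it out takes as much) and its arch holds the axle at this point
- clip2: R-clip of bright 8 mm steel wire, 120 mm long, lying flat, 85 g. Origin: underside of the centre of its coiled eye, z up. The eye (30 mm across y, 30 in x, 15 high, rigid) is gripped across y. Straight rigid leg along +x at y = -9.5, centreline at z = 4, round tip at x = 106 mm. Bent leg on the +y side, same plane, its flared end at x = 96, y = 12 mm
- seat2 (a point): point of clip2 (x = 62, y = -9.5, z = 4 mm on the straight leg's centreline) that is at the hole's centre when home. The bent leg hinges beside the eye on a spring (3 N m/rad, lightly preloaded); its nose must ride over the axle (7 mm deflection, roughly 5 to 20 N push), then snaps back (pulling it out takes as much) and its arch holds the axle at this point
- clip3: R-clip of bright 8 mm steel wire, 120 mm long, lying flat, 85 g. Origin: underside of the centre of its coiled eye, z up. The eye (30 mm across y, 30 in x, 15 high, rigid) is gripped across y. Straight rigid leg along +x at y = -9.5, centreline at z = 4, round tip at x = 106 mm. Bent leg on the +y side, same plane, its flared end at x = 96, y = 12 mm
- seat3 (a point): point of clip3 (x = 62, y = -9.5, z = 4 mm on the straight leg's centreline) that is at the hole's centre when home. The bent leg hinges beside the eye on a spring (3 N m/rad, lightly preloaded); its nose must ride over the axle (7 mm deflection, roughly 5 to 20 N push), then snaps back (pulling it out takes as much) and its arch holds the axle at this point
- clip4: R-clip of bright 8 mm steel wire, 120 mm long, lying flat, 85 g. Origin: underside of the centre of its coiled eye, z up. The eye (30 mm across y, 30 in x, 15 high, rigid) is gripped across y. Straight rigid leg along +x at y = -9.5, centreline at z = 4, round tip at x = 106 mm. Bent leg on the +y side, same plane, its flared end at x = 96, y = 12 mm. Starts home in the middle axle
- seat4 (a point): point of clip4 (x = 62, y = -9.5, z = 4 mm on the straight leg's centreline) that is at the hole's centre when home. The bent leg hinges beside the eye on a spring (3 N m/rad, lightly preloaded); its nose must ride over the axle (7 mm deflection, roughly 5 to 20 N push), then snaps back (pulling it out takes as much) and its arch holds the axle at this point
- tray: blue open parts tray, fixed, 150 x 180 mm outside, walls 4 mm thick and 35 mm high, floor 4 mm thick. Origin: centre of its underside, long side along its y
- locknut: bystander, loose, to be left alone: white plastic lock nut, a ring of 72 mm outside, 56 mm inside diameter, 14 mm high. Origin: its underside or middle
- screwdriver: bystander, loose, to be left alone: screwdriver 200 mm long with a red handle. Origin: its underside or middle
- wrench: bystander, loose, to be left alone: open-ended steel wrench, 180 mm long. Origin: its underside or middle
- jar: bystander, loose, to be left alone: white jar with a red lid, diameter 64, height 75 mm. Origin: its underside or middle
- pump: bystander, loose, to be left alone: white pump housing, 90 x 70 x 110 mm. Origin: its underside or middle
- bearing: bystander, loose, to be left alone: steel bearing, a disc of diameter 40, height 14 mm, on the black rubber mat (240 x 240 mm, 4 mm thick, fixed to the bench), where also two clips and the lock nut start. Origin: its underside or middle
Things that resemble listed ones, but are neither listed nor needed, are in the scene too. Leave any orange or yellow look-alike of the clip3 alone.

How it is judged:
By the outcome, as a careful person would: the job done as asked, in the order asked, and still so for the second after the job is handed in, with the robot touching nothing.
Of roller1, roller2, roller3 only 2 to 3 are there at a start; the rules pass over those that are not, and their reading is None.
At some moment in a run one of roller1, roller2, roller3, clip1, clip2, clip3 may be knocked a few centimetres aside while the robot is not near it.
It also fails if it takes over 208 s, if anything falls off the work surface, if the arm or the gripper's body presses on something with over 40 N, if the wrist force passes 120 N, or if a joint passes its speed limit or range.

ROBOT

A 7-joint arm with a two-finger parallel gripper is mounted at the origin on the work surface. World frame = base frame: x ahead of the robot, y to its left, z up, the work surface at z = 0. Lengths are in m, angles in rad, forces in N, time in s.
With the tool pointing down it reaches from about 0.425 to 0.825 m from the base axis. Payload 3.6 kg.
Tool frame: the origin (TCP) lies where the fingers leave the gripper's body, on its centre line; the fingertips stand 73 mm ahead of it and the grasp point (between the pads) lies 54 mm ahead of it; z points along the fingers, y is the line along which they close (so a half turn about z gives the same grasp; the last joint's range is limited). The gripper opens to 85 mm and grips with 20 to 120 N. Pads are 22 mm wide; open, the fingers measure 114 mm over their backs; the gripper's body (76 mm by 85 mm) begins 54 mm behind the grasp point. The pads swing forward as they close: fully open they stand 13 mm farther back than shut.
Start: joints at [1.244, 0.615, -0.013, 1.423, 0.008, 1.103, -0.04], TCP at [0.192, -0.621, 0.304] pointing down, gripper open.
Joint ranges: [-3.12, 3.12], [-0.3, 2.06], [-1.34, 1.32], [0.26, 2.42], [-1.36, 4.5], [0.01, 1.98], [-2.84, 2.84]. Speed limits (rad/s): [2.79, 2.79, 3.14, 3.14, 3.14, 3.14, 3.14].

INTERFACE

Orientations are given as a unit quaternion [x, y, z, w].
In Python, from station import arm, snapshot, camera_info, ticket gives the robot as it stands. Calls block until the motion is done:
- arm.movep(position, orientation): joint-space move of the TCP to a pose.
- arm.line_to(position, velocity=0.15, ori=None): straight line of the TCP; ori=None keeps the orientation; velocity is the mean speed in m/s.
- arm.move_j(angles): joint-space move.
- arm.move_gripper(opening, effort=None): opening from 0.0 (shut) to 1.0 (fully open); effort is the grip in N (None keeps the last); returns when the fingers have stopped.
- arm.pause(seconds).
- arm.ik(position, orientation): joint angles nearest the present ones, or None.
- snapshot(name): name is "scene" or "top"; returns the picture (384x512x3 uint8, blue, green, red); there is no depth.
- camera_info(name): a dict with "fx", "fy", "cx", "cy" (pixels), "R" (3x3) and "t" (3): a world point X has camera coordinates R X + t. Camera axes: x right, y down, z forward; pixel columns grow to the right and rows downward; lengths in m; the calibration is good to about 2 mm. A picture is of the moment at which its call begins. camera_info takes no time and is no camera call.
A pose or a line that the arm cannot do raises arm.MotionError and nothing moves.
- ticket.finish_job(): hands the job in; it is judged then, once.
Readings, each from a call of its own:
- arm.read_time(): time.
- arm.read_joint_positions(): joint angles.
- arm.read_dq(): joint speeds.
- arm.read_effort(): joint torques, N m.
- arm.read_tool_pos(): TCP position.
- arm.read_eef_rot(): TCP orientation.
- arm.read_ft_force(): force on the tool from outside, world axes, zero at the start.
- arm.read_wrist_torque(): the same for the moment, N m.
- arm.read_opening(): opening from 0.0 (shut) to 1.0 (fully open).
- arm.read_finger_force(): force on a finger pad.
Only numpy, scipy, OpenCV 4.12 (cv2) and the standard library are available. Lean on these libraries where they do the work, as an engineer would, in place of code of your own. Each camera call takes 0.05 s, during which the arm holds its last target. There are 200 camera calls.

## Working session

There is one attempt and no reset: what is moved stays moved. The work goes in short steps, each a Python script; the robot and the scene stay as the last script left them, time stands still between calls to the robot, and variables do not carry over. Pictures are saved under pics/ and viewed, at most 14 in all, crops included, and the job is handed in when it is done.

```bash
ls; mkdir -p pics; python3 - <<'E'
from station import arm, snapshot, camera_info
import cv2
for n in("scene","top"):
    im=snapshot(n); cv2.imwrite(f"pics/{n}0.png",cv2.resize(im,(800,600),interpolation=cv2.INTER_CUBIC)); cv2.imwrite(f"{n}_raw0.png",im); print(n,camera_info(n))
print(arm.read_time(),arm.read_eef_rot(),arm.read_ft_force())
E
```

```text
pics
scene {'fx': 380.7063766095224, 'fy': 380.7063766095224, 'cx': 257.30295617548654, 'cy': 204.9975044398847, 'R': array([[ 0.15850027,  0.98725605, -0.01425325],
       [ 0.50993086, -0.09421192, -0.85504072],
       [-0.84548695,  0.12825601, -0.51836494]]), 't': array([-0.06772223, -0.18881227,  1.49024096])}
top {'fx': 366.880260999819, 'fy': 366.880260999819, 'cx': 253.33740231904676, 'cy': 189.64439445810092, 'R': array([[-0.0134737 , -0.99976851, -0.01677447],
       [-0.99684979,  0.01474191, -0.07793051],
       [ 0.07815976,  0.01567162, -0.99681766]]), 't': array([0.01163174, 0.50106305, 1.02261565])}
0.1 [ 9.88777454e-01  1.49391276e-01 -1.96762646e-04 -1.16386354e-03] [ 0.21964611 -0.19324836  0.28457472]
```

View pics/top0.png

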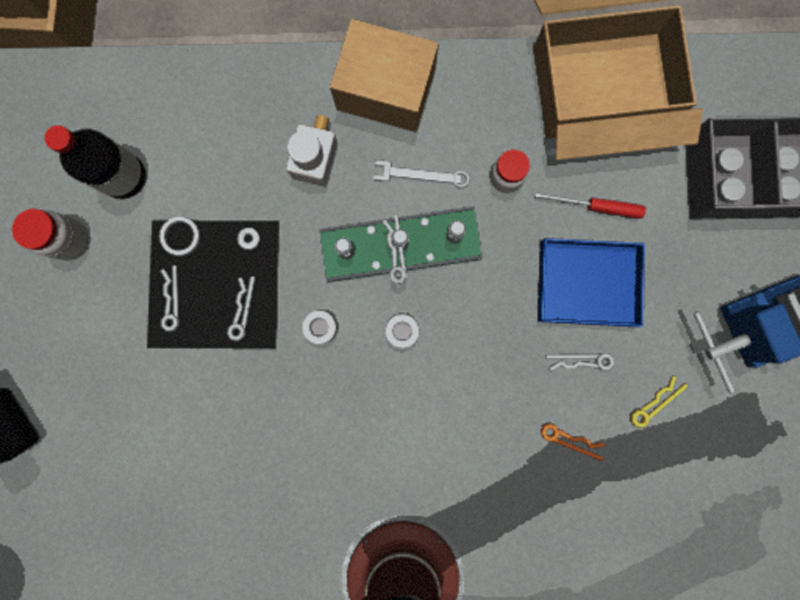

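View pics/scene0.png

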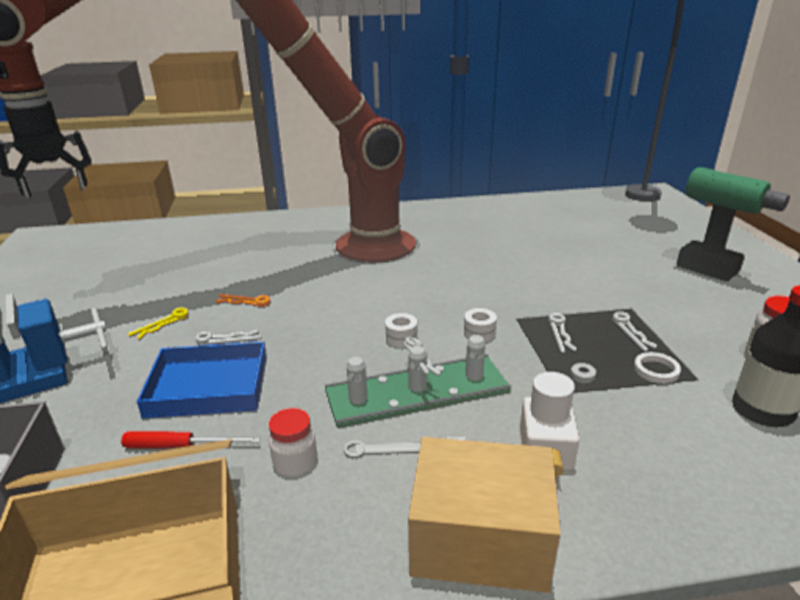

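Top view (800-px scale). Rollers are at (319,327) and (402,331), and the lock nut is the wide ring at (179,236). Axles are at (345,247), (400,237) and (456,230). Steel clips are at (169,322), (236,331) and (606,361), plus the parked one with its eye at (398,275). The orange clip (549,432) and yellow clip (640,418) are look-alikes to leave alone. I'll enlarge to confirm.

```bash
python3 - <<'E'
import cv2,numpy as np
t=cv2.imread("top_raw0.png");s=cv2.imread("scene_raw0.png")
def crop(im,x,y,w,h,k,n):
    c=cv2.resize(im[y:y+h,x:x+w],None,fx=k,fy=k,interpolation=cv2.INTER_CUBIC)
    for i in range(0,w,10): cv2.putText(c,str(x+i),(i*k,8),0,.3,(0,255,255)); cv2.line(c,(i*k,10),(i*k,14),(0,255,255))
    for i in range(0,h,10): cv2.putText(c,str(y+i),(0,i*k+4),0,.3,(0,255,255))
    cv2.imwrite("pics/"+n,c)
crop(t,190,125,128,100,6,"frame_top.png")
crop(s,205,190,128,90,6,"frame_scene.png")
a=cv2.resize(t[135:225,92:182],None,fx=5,fy=5,interpolation=cv2.INTER_CUBIC)
b=cv2.resize(t[200:300,340:445],None,fx=3,fy=3,interpolation=cv2.INTER_CUBIC)
c=np.zeros((450,450+315,3),np.uint8);c[:,:450]=a;c[:300,450:]=b
cv2.imwrite("pics/clips.png",c)
E
```

```text
(no output)
```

View pics/frame_top.png

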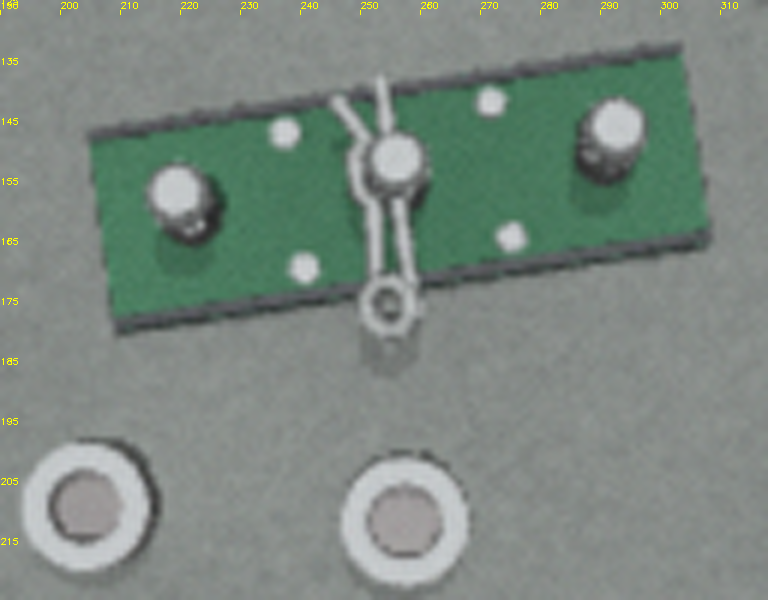

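View pics/frame_scene.png

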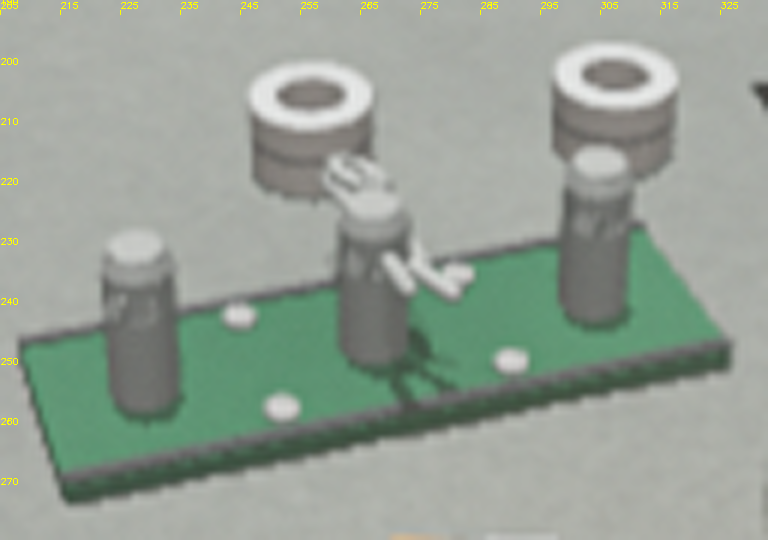

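View pics/clips.png

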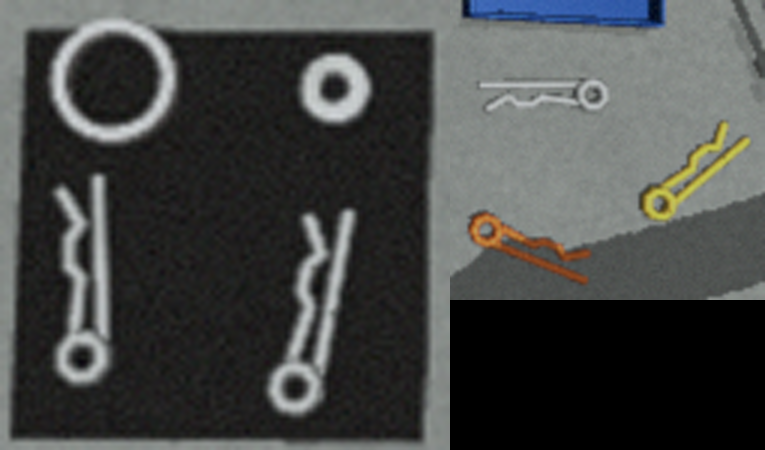

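```bash
cat > h.py <<'E'
import numpy as np, cv2
from scipy.spatial.transform import Rotation as Ro
from station import arm, snapshot, camera_info, ticket
CI={n:camera_info(n) for n in("top","scene")}
def world(n,uv,z):
    c=CI[n]; u=np.atleast_2d(np.array(uv,float))
    d=np.c_[(u[:,0]-c["cx"])/c["fx"],(u[:,1]-c["cy"])/c["fy"],np.ones(len(u))]@c["R"]
    o=-c["R"].T@c["t"]; return o+d*((z-o[2])/d[:,2])[:,None]
def pix(n,X):
    c=CI[n]; p=np.atleast_2d(X)@c["R"].T+c["t"]
    return p[:,:2]/p[:,2:]*[c["fx"],c["fy"]]+[c["cx"],c["cy"]]
def down(yaw):
    "tool down, closing line (tool y) along yaw; half turn chosen by wrist range elsewhere"
    y=np.array([np.cos(yaw),np.sin(yaw),0]); z=np.array([0,0,-1.]); return Ro.from_matrix(np.c_[np.cross(y,z),y,z]).as_quat()
E
python3 - <<'E'
from h import *
np.set_printoptions(precision=4,suppress=True)
f=lambda p,x0,y0,k:np.array([[x0+(a+.5)/k-.5,y0+(b+.5)/k-.5] for a,b in p])
A=world("top",f([(177,190),(397,158),(616,124)],190,125,6),.084); print("axle top\n",A)
S=world("scene",f([(135,243),(374,202),(600,161)],205,190,6),.084); print("axle scene (3,2,1)\n",S)
P=world("top",f([(90,133),(682,47),(708,238),(118,328)],190,125,6),.012); print("plate\n",P, np.degrees(np.arctan2(*(P[1]-P[0])[[1,0]])),np.degrees(np.arctan2(*(P[2]-P[3])[[1,0]])))
Rr=world("top",f([(86,506),(405,520)],190,125,6),.04); print("rollers\n",Rr)
print("rollers scene",world("scene",f([(311,95),(616,74)],205,190,6),.04))
print("clip4 eye",world("top",f([(388,305)],190,125,6),.073),"leg pts",world("top",f([(381,82),(410,275),(399,205)],190,125,6),.062))
m=lambda p,z:world("top",f(p,92,135,5),z)
print("mat A eye",m([(81,357)],.017),"tip,base",m([(98,180),(104,335)],.008))
print("mat B eye",m([(295,388)],.017),"tip,base",m([(348,215),(321,368)],.008))
b=lambda p,z:world("top",f([(x-450,y) for x,y in p],340,200,3),z)
print("bench eye",b([(592,95)],.014),"tip,base",b([(482,85),(575,85)],.004))
print("tray",world("top",np.array([(540,239),(643,240),(643,325),(539,324)])*.64,.035))
t=cv2.imread("top_raw0.png");s=cv2.imread("scene_raw0.png")
a=cv2.resize(t[150:169,212:230],None,fx=20,fy=20,interpolation=cv2.INTER_CUBIC)
b=cv2.resize(s[210:248,295:313],None,fx=20,fy=20,interpolation=cv2.INTER_CUBIC)[:600]
c=np.zeros((600,740,3),np.uint8);c[:380,:360]=a;c[:,370:730]=b
cv2.imwrite("pics/ax1.png",cv2.convertScaleAbs(c,alpha=1.8))
E
```

```text
axle top
 [[ 0.5875  0.0944  0.084 ]
 [ 0.6004 -0.0044  0.084 ]
 [ 0.6142 -0.1026  0.084 ]]
axle scene (3,2,1)
 [[ 0.6108 -0.102   0.084 ]
 [ 0.5991 -0.0023  0.084 ]
 [ 0.5857  0.097   0.084 ]]
plate
 [[ 0.6284  0.1441  0.012 ]
 [ 0.6655 -0.1418  0.012 ]
 [ 0.5726 -0.152   0.012 ]
 [ 0.5336  0.131   0.012 ]] -82.59884048473562 -82.16042016673732
rollers
 [[ 0.4479  0.1424  0.04  ]
 [ 0.4394 -0.0053  0.04  ]]
rollers scene [[ 0.439  -0.0039  0.04  ]
 [ 0.4465  0.1451  0.04  ]]
clip4 eye [[0.5355 0.0007 0.073 ]] leg pts [[ 0.6399  0.0027  0.062 ]
 [ 0.5504 -0.0094  0.062 ]
 [ 0.5827 -0.0048  0.062 ]]
mat A eye [[0.4607 0.4211 0.017 ]] tip,base [[0.5637 0.4167 0.008 ]
 [0.4735 0.4117 0.008 ]]
mat B eye [[0.4413 0.2981 0.017 ]] tip,base [[0.541  0.2708 0.008 ]
 [0.4527 0.2858 0.008 ]]
bench eye [[ 0.3784 -0.3699  0.014 ]] tip,base [[ 0.3888 -0.27    0.004 ]
 [ 0.3876 -0.3577  0.004 ]]
tray [[ 0.5995 -0.2563  0.035 ]
 [ 0.5947 -0.44    0.035 ]
 [ 0.4425 -0.4329  0.035 ]
 [ 0.4469 -0.2494  0.035 ]]
```

View pics/ax1.png

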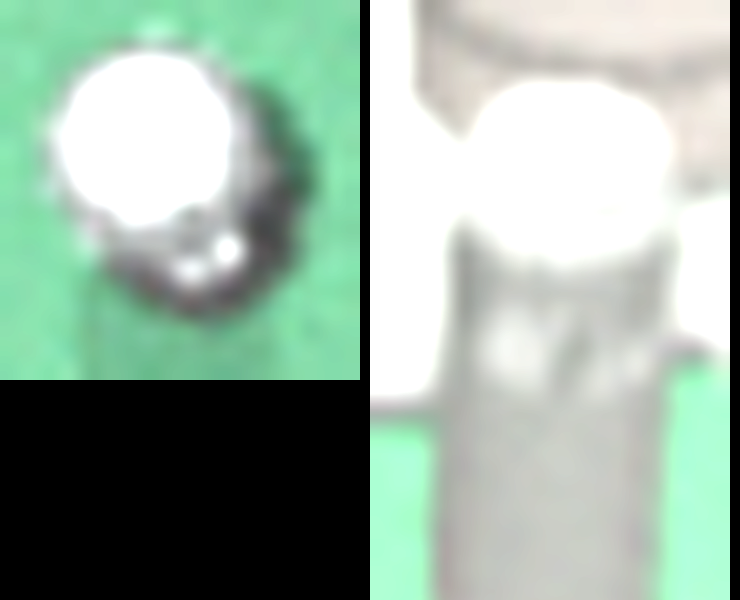

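```bash
python3 - <<'E'
from h import *
np.set_printoptions(precision=1,suppress=True)
A=[(.5875,.0950),(.600,-.0035),(.6135,-.1023)]
for i,a in enumerate(A):
    for yaw in range(-60,70,10):
        d=np.array([np.cos(np.radians(yaw)),np.sin(np.radians(yaw)),0])
        c=np.array([*a,.062])
        s=pix("scene",[c+.015*d,[*a,.084]]); t=pix("top",[c-.015*d])
        print(i+1,yaw,"scene crop6",((s-[205,190]+.5)*6).round().tolist(),"top crop6",((t-[190,125]+.5)*6).round().tolist())
t=cv2.imread("top_raw0.png");s=cv2.imread("scene_raw0.png")
k=14
E=lambda im,x,y,w,h:cv2.convertScaleAbs(cv2.resize(im[y:y+h,x:x+w],(w*k,h*k),interpolation=cv2.INTER_NEAREST),alpha=1.3)
row1=np.hstack([E(s,295,212,18,20),E(s,219,226,18,20),E(s,258,218,18,20)])
row2=np.hstack([E(t,212,148,18,20),E(t,284,138,18,20),E(t,248,143,18,20)])
cv2.imwrite("pics/ax13.png",np.vstack([row1,row2]))
E
```

```text
1 -60 scene crop6 [[569.0, 220.0], [597.0, 164.0]] top crop6 [[153.0, 215.0]]
1 -50 scene crop6 [[574.0, 223.0], [597.0, 164.0]] top crop6 [[157.0, 220.0]]
1 -40 scene crop6 [[579.0, 225.0], [597.0, 164.0]] top crop6 [[161.0, 224.0]]
1 -30 scene crop6 [[585.0, 226.0], [597.0, 164.0]] top crop6 [[165.0, 227.0]]
1 -20 scene crop6 [[591.0, 227.0], [597.0, 164.0]] top crop6 [[170.0, 229.0]]
1 -10 scene crop6 [[598.0, 228.0], [597.0, 164.0]] top crop6 [[176.0, 231.0]]
1 0 scene crop6 [[604.0, 227.0], [597.0, 164.0]] top crop6 [[182.0, 231.0]]
1 10 scene crop6 [[610.0, 226.0], [597.0, 164.0]] top crop6 [[187.0, 231.0]]
1 20 scene crop6 [[615.0, 225.0], [597.0, 164.0]] top crop6 [[193.0, 229.0]]
1 30 scene crop6 [[620.0, 223.0], [597.0, 164.0]] top crop6 [[198.0, 227.0]]
1 40 scene crop6 [[624.0, 220.0], [597.0, 164.0]] top crop6 [[203.0, 223.0]]
1 50 scene crop6 [[627.0, 217.0], [597.0, 164.0]] top crop6 [[207.0, 219.0]]
1 60 scene crop6 [[629.0, 214.0], [597.0, 164.0]] top crop6 [[210.0, 214.0]]
2 -60 scene crop6 [[344.0, 261.0], [372.0, 204.0]] top crop6 [[368.0, 185.0]]
2 -50 scene crop
[... 1217 characters left out ...]
64.0]]
3 -20 scene crop6 [[129.0, 314.0], [135.0, 247.0]] top crop6 [[601.0, 166.0]]
3 -10 scene crop6 [[135.0, 314.0], [135.0, 247.0]] top crop6 [[607.0, 168.0]]
3 0 scene crop6 [[142.0, 314.0], [135.0, 247.0]] top crop6 [[612.0, 168.0]]
3 10 scene crop6 [[148.0, 313.0], [135.0, 247.0]] top crop6 [[618.0, 167.0]]
3 20 scene crop6 [[154.0, 311.0], [135.0, 247.0]] top crop6 [[624.0, 166.0]]
3 30 scene crop6 [[160.0, 309.0], [135.0, 247.0]] top crop6 [[629.0, 163.0]]
3 40 scene crop6 [[165.0, 306.0], [135.0, 247.0]] top crop6 [[633.0, 160.0]]
3 50 scene crop6 [[169.0, 303.0], [135.0, 247.0]] top crop6 [[637.0, 156.0]]
3 60 scene crop6 [[172.0, 299.0], [135.0, 247.0]] top crop6 [[640.0, 151.0]]
```

View pics/ax13.png

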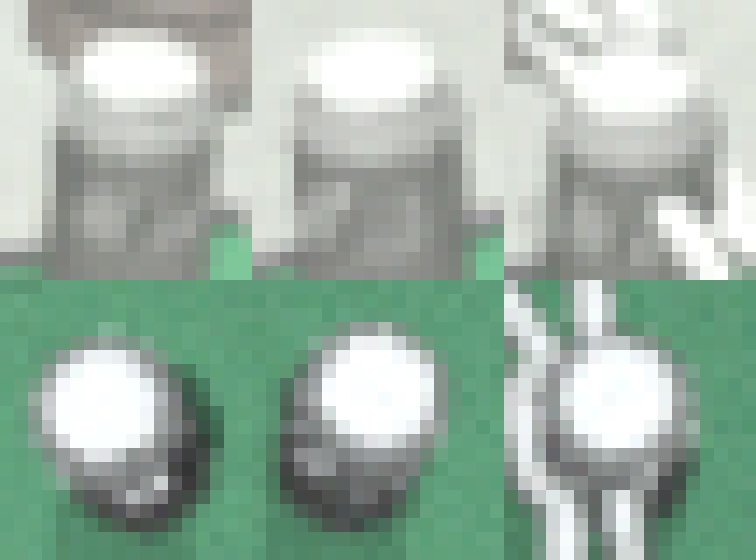

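```bash
python3 - <<'E'
from h import *
av={n:np.mean([snapshot(n).astype(np.float32) for _ in range(12)],0) for n in("top","scene")}
for n in av: np.save(n+"_av.npy",av[n])
k=20
def tile(n,x,y,w,h,a,yaw):
    c=av[n][y:y+h,x:x+w].mean(2); c=np.clip((c-60)*1.6,0,255).astype(np.uint8) if n=="scene" else np.clip(c*1.3,0,255).astype(np.uint8)
    c=cv2.cvtColor(cv2.resize(c,None,fx=k,fy=k,interpolation=cv2.INTER_CUBIC),cv2.COLOR_GRAY2BGR)
    if yaw is None: return c
    s=1 if n=="scene" else -1
    d=np.array([np.cos(yaw),np.sin(yaw),0]); e=np.array([-d[1],d[0],0]); z=np.array([0,0,1])
    P=[np.array([*a,.062])+s*d*.0139+e*u*.00575+z*v*.00575 for u,v in((1,1),(1,-1),(-1,-1),(-1,1))]
    p=((pix(n,P)-[x,y]+.5)*k).astype(int); cv2.polylines(c,[p],True,(0,0,255)); return c
S=[(296,216,15,15)]
def row(n,b,a,ys): return np.hstack([tile(n,*b,a,None if y is None else np.radians(y)) for y in ys])
A=lambda d:d
r1=row("scene",(298,219,13,12),(.5860,.0965),[None,8,25])
r2=row("top",(215,154,13,12),(.5875,.0947),[None,8,25])
cv2.imwrite("pics/fit1.png",np.vstack([r1,r2])); print(r1.shape)
E
```

```text
(240, 780, 3)
```

View pics/fit1.png

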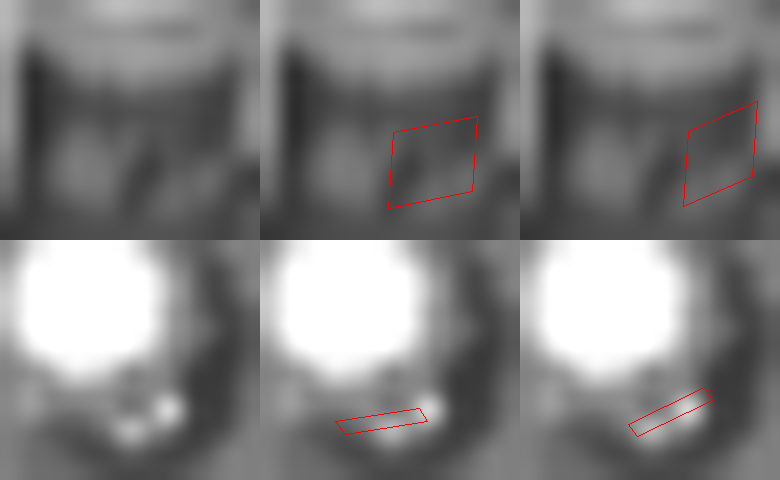

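Crop: the axle1 cross-hole shows a dark edge with a bright floor right of the axis in both views. It is turned to about +20°. The middle hole follows the parked clip at about +8°. The four steel clips are the right ones, since the orange and yellow ones differ in colour. First I'll pull clip4.

```bash
cat >> h.py <<'E'
def ori(yaw):
    "quat for tool y along yaw (either half turn), the one with the smaller |j7|"
    def cost(q,p):
        j=arm.ik(p,q); return 9 if j is None else abs(j[6])
    return lambda p: min((down(yaw),down(yaw+np.pi)),key=lambda q:cost(q,p))
def goto(x,y,z,yaw,clear=0.25):
    "over the spot at height clear, then straight down; returns the orientation"
    q=ori(yaw)([x,y,z]); c=arm.read_tool_pos()
    if c[2]<clear-.01: arm.line_to([c[0],c[1],clear],.25)
    arm.movep([x,y,clear],q); arm.line_to([x,y,z],.12); return q
def st(msg=""): print(msg,"t%.1f"%arm.read_time(),"tcp",np.round(arm.read_tool_pos(),4),"F",np.round(arm.read_ft_force(),1),"open %.3f"%arm.read_opening(),"pad %.0f"%arm.read_finger_force())
E
python3 - <<'E'
from h import *
th=np.radians(7.7); d=np.array([np.cos(th),np.sin(th),0])
arm.move_gripper(.75)
goto(.536,-.001,.135,th+np.pi/2); st("at")
arm.move_gripper(0,60); st("grip")
print(arm.read_joint_positions())
E
```

```text
at t5.3 tcp [ 0.5365 -0.0008  0.1357] F [ 0.3 -0.7  0.1] open 0.749 pad 0
grip t5.9 tcp [ 0.5359 -0.0022  0.1354] F [-0.8 -3.6  4.9] open -0.000 pad 10
[ 0.38517334  0.76619661 -0.675594    1.91047709  0.71779777  0.72430824
  0.98597125]
```

```bash
cat >> h.py <<'E'
def view(name,*boxes):
    "crops (cam,x,y,w,h,k) side by side, saved to pics/"
    out=[]
    for n,x,y,w,h,k in boxes:
        c=cv2.resize(snapshot(n)[y:y+h,x:x+w],None,fx=k,fy=k,interpolation=cv2.INTER_CUBIC)
        for i in range(0,w,10): cv2.putText(c,str(x+i),(i*k,8),0,.3,(0,255,255)); cv2.line(c,(i*k,10),(i*k,13),(0,255,255))
        for i in range(10,h,10): cv2.putText(c,str(y+i),(0,i*k+4),0,.3,(0,255,255))
        out.append(c)
    H=max(c.shape[0] for c in out)
    cv2.imwrite("pics/"+name,np.hstack([cv2.copyMakeBorder(c,0,H-c.shape[0],0,3,0) for c in out]))
E
python3 - <<'E'
from h import *
c=arm.read_tool_pos(); arm.move_gripper(.75); arm.line_to([c[0],c[1],.30],.25); st()
view("c4.png",("scene",205,190,128,90,3),("top",215,120,80,80,5))
E
```

```text
t7.3 tcp [ 0.5351 -0.0027  0.2988] F [-0.3  0.2 -0.2] open 0.748 pad 0
```

View pics/c4.png

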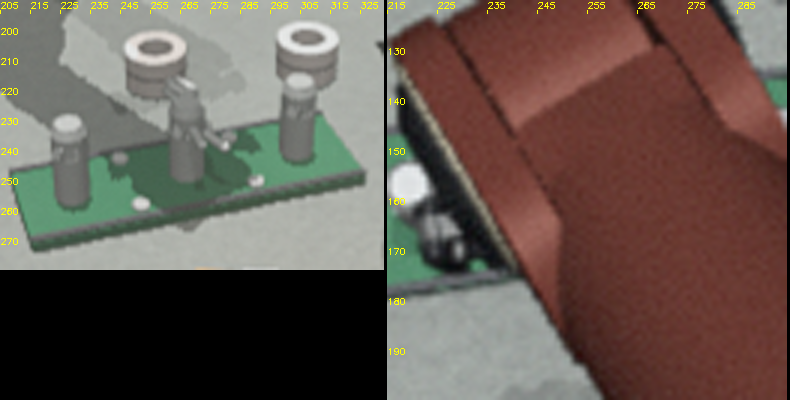

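Both pictures show clip4 still home, with its eye at scene (263,218). The fingers shut above the eye because the clip droops in the hole slack. Going lower.

```bash
python3 - <<'E'
from h import *
th=np.radians(7.7); d=np.array([np.cos(th),np.sin(th),0])
goto(.536,-.0015,.118,th+np.pi/2); st("at")
arm.move_gripper(0,80); st("grip")
if arm.read_opening()>.15:
    c=arm.read_tool_pos(); print(c)
    for s in (.02,.04,.06,.08):
        arm.line_to(c-d*s,.05); st("pull")
    c=arm.read_tool_pos(); arm.line_to([c[0],c[1],.25],.2); st("up")
E
```

```text
at t10.4 tcp [ 0.5364 -0.0017  0.1187] F [-0.   0.7 -0.8] open 0.749 pad 0
grip t10.9 tcp [ 0.5362 -0.0014  0.1184] F [ 0.1 -0.2  3.5] open 0.333 pad 79
[ 0.53618931 -0.00138214  0.11840532]
pull t11.4 tcp [ 0.5155 -0.0039  0.118 ] F [-0.6  0.  -0.9] open 0.329 pad 79
pull t12.0 tcp [ 0.4958 -0.007   0.1182] F [ 0.1 -0.1 -2.3] open 0.334 pad 79
pull t12.5 tcp [ 0.4767 -0.0094  0.1186] F [0.7 0.1 0.3] open 0.334 pad 79
pull t13.1 tcp [ 0.4567 -0.0121  0.1184] F [ 0.3 -1.2 -1.4] open 0.334 pad 79
up t13.9 tcp [ 0.4561 -0.0115  0.249 ] F [-0.4 -0.2 -1.1] open 0.330 pad 79
```

```bash
cat >> h.py <<'E'
def toolyaw():
    y=Ro.from_quat(arm.read_eef_rot()).as_matrix()[:,1]; return np.arctan2(y[1],y[0])
def wrap(a): return (a+np.pi)%(2*np.pi)-np.pi
def carry(x,y,z,dyaw,clear=.25,v=.12,down_=True):
    "carry the held thing, turned by dyaw about z, over the spot, then down"
    q=down(toolyaw()+dyaw); c=arm.read_tool_pos()
    if c[2]<clear-.01: arm.line_to([c[0],c[1],clear],.25)
    arm.movep([x,y,clear],q)
    if down_: arm.line_to([x,y,z],v)
E
python3 - <<'E'
from h import *
th=np.radians(7.7)
opts=[(-np.pi/2,(.548,-.298)),(np.pi/2,(.548,-.392))]
best=[]
for ph,p in opts:
    j=arm.ik([*p,.083],down(toolyaw()+ph-th)); print(ph,None if j is None else np.round(j,2))
    if j is not None: best.append((abs(j[6]),ph,p))
_,ph,p=min(best)
carry(*p,.083,ph-th); st("tray")
arm.move_gripper(.55); c=arm.read_tool_pos(); arm.line_to([c[0],c[1],.25],.3); st("rel"); print(ph)
arm.move_j([0,.3,0,1.9,0,.95,0] ) if 0 else None
view("tray.png",("top",95,120,340,150,2))
E
```

```text
-1.5707963267948966 [-0.11  1.19  1.17  1.71 -1.22  1.15 -1.69]
1.5707963267948966 [ 0.32  0.96  0.5   1.54 -0.58  0.8   1.06]
tray t16.9 tcp [ 0.548  -0.3919  0.0841] F [-2.2  3.5  4.5] open 0.333 pad 80
rel t17.9 tcp [ 0.548  -0.3918  0.2497] F [-0.5  0.6 -0.7] open 0.552 pad 0
1.5707963267948966
```

View pics/tray.png

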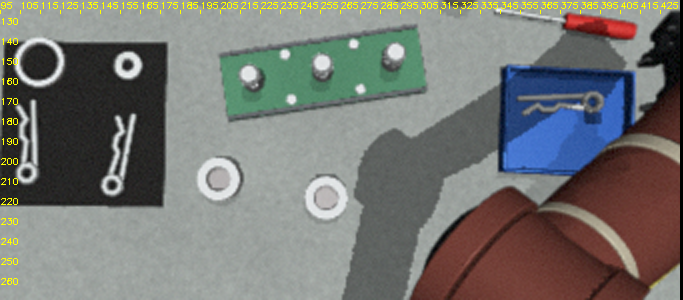

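The picture shows clip4 in the tray at (395,170) px. Roller2 has been knocked: it is now at about (258,219), having started at (257,212). I'll measure the rollers in code and fit them.

```bash
cat >> h.py <<'E'
BIAS=np.array([-.0010,.0012])   # mean of the two cameras minus the top camera
AX={1:np.array([.5866,.0957]),2:np.array([.5997,-.0033])}
def rollers():
    im=snapshot("top"); m=(im.min(2)>150).astype(np.uint8); out=[]
    for c in cv2.findContours(m,cv2.RETR_EXTERNAL,cv2.CHAIN_APPROX_NONE)[0]:
        (x,y),r=cv2.minEnclosingCircle(c)
        if 8<r<14 and cv2.contourArea(c)>.8*np.pi*(r-.5)**2 :
            e=cv2.fitEllipse(c); w=world("top",e[0],.04)[0,:2]
            if np.hypot(*w)<.8: out.append((w+BIAS,e[0]))
    return out
def fit(a,q,ztop=.170,zend=.0895):
    "lower the held roller over axle a, spiralling where it stands on the axle"
    offs=[(0,0)]+[(r*np.cos(t),r*np.sin(t)) for r in(.002,.004) for t in np.arange(0,2*np.pi,np.pi/3)]
    for o in offs:
        x,y=a+o; arm.line_to([x,y,ztop],.1); ok=True
        for z in np.r_[np.arange(ztop-.006,.135,-.006),.12,.105,zend]:
            arm.line_to([x,y,z],.08)
            if z>.09 and arm.read_ft_force()[2]>9: ok=False;st("blocked"); break
        if ok: return o
        arm.line_to([x,y,ztop],.1)
E
python3 - <<'E'
from h import *
for w,p in rollers(): print(np.round(w,4),np.round(p,1))
E
sed -i 's/im.min(2)>150/im.min(2)>185/; s/0.8\*np.pi/.6*np.pi/; s/>.8\*np.pi/>.6*np.pi/' h.py; python3 - <<'E'
from h import *
im=snapshot("top"); print(im[209,190:219].min(1), im[195,195:260:8].min(1))
for w,p in rollers(): print(np.round(w,4),np.round(p,1))
E
```

```text
[154 151 157 181 224 226 226 210 108 140 177 176 172 175 176 177 173 175
 176 181 200 223 223 227 202  86 101 159 164] [155 158 155 164 162 161 158 160 161]
[ 0.4182 -0.0054] [257.7 218.6]
[0.4468 0.1444] [203.6 208.9]
[0.6157 0.3972] [114.2 150.4]
```

```bash
python3 - <<'E'
from h import *
ly=np.radians(-82.3)
j=[arm.ik([.4182,-.0054,z],down(ly+k*np.pi)) for z in(.078,.15,.25) for k in(0,1)]; print([None if a is None else np.round(a,2) for a in j])
arm.move_gripper(1.0)
goto(.4468,.1444,.078,ly,.2); st("r1")
arm.move_gripper(0,50); st("grip")
c=arm.read_tool_pos(); arm.line_to([c[0],c[1],.2],.2)
q=arm.read_eef_rot()
arm.movep([*AX[1],.2],down(toolyaw())); st("over")
print(fit(AX[1],None)); st("down")
E
```

```text
[array([-0.44,  0.79,  0.61,  2.28, -1.21,  0.45, -0.24]), array([-0.09,  0.7 ,  0.08,  2.27, -0.28,  0.18,  1.95]), array([-0.6 ,  0.7 ,  0.86,  2.24, -0.96,  0.64, -0.45]), array([-0.14,  0.54,  0.15,  2.23, -0.2 ,  0.38,  1.88]), array([-0.77,  0.55,  1.1 ,  2.14, -0.67,  0.85, -0.69]), array([-0.2 ,  0.35,  0.21,  2.13, -0.12,  0.68,  1.8 ])]
r1 t21.7 tcp [0.4471 0.1443 0.0784] F [-0.2  0.   0.1] open 0.999 pad 0
grip t22.1 tcp [0.4471 0.1444 0.079 ] F [-1.2  0.1  6.1] open 0.682 pad 53
over t23.5 tcp [0.5858 0.0953 0.1981] F [-0.2  0.4 -1.5] open 0.686 pad 54
(0, 0)
down t26.2 tcp [0.5877 0.0952 0.0905] F [ 0.1 -0.2  5.9] open 0.685 pad 54
```

```bash
python3 - <<'E'
from h import *
ly=np.radians(-82.3)
arm.move_gripper(1.0); c=arm.read_tool_pos(); arm.line_to([c[0],c[1],.2],.2); st("rel")
R=[w for w,p in rollers()]; print(R)
w=min(R,key=lambda w:np.hypot(*(w-[.4182,-.0054])))
if np.hypot(*(w-[.4182,-.0054]))>.004: print("roller2 hidden or moved"); w=np.array([.4182,-.0054])
goto(*w,.078,ly,.2); st("r2")
arm.move_gripper(0,50); st("grip")
c=arm.read_tool_pos(); arm.line_to([c[0],c[1],.2],.2)
if arm.read_opening()>.5:
    arm.movep([*AX[2],.2],down(toolyaw())); st("over")
    print(fit(AX[2],None)); st("down")
    arm.move_gripper(1.0); c=arm.read_tool_pos(); arm.line_to([c[0],c[1],.25],.2); st("rel")
E
```

```text
rel t27.3 tcp [0.5857 0.0962 0.1991] F [-0.4 -0.2 -0.2] open 1.001 pad 0
[array([ 0.41828988, -0.00546991]), array([0.61582237, 0.39740765])]
r2 t29.4 tcp [ 0.4187 -0.0055  0.0781] F [-0.8  1.  -0.3] open 0.996 pad 0
grip t29.7 tcp [ 0.4185 -0.0055  0.0789] F [-1.7  0.8  7. ] open 0.697 pad 53
over t31.2 tcp [ 0.5979 -0.0039  0.1985] F [-0.7  0.2 -0.8] open 0.695 pad 54
(0, 0)
down t34.0 tcp [ 0.6007 -0.0039  0.0904] F [-0.2  1.1  5.6] open 0.696 pad 55
rel t35.4 tcp [ 0.5989 -0.0027  0.2488] F [ 0.1  1.  -0.6] open 0.996 pad 0
```

```bash
python3 - <<'E'
from h import *
arm.move_j([-1.4,.3,0,1.6,0,1.2,0]) if 0 else arm.move_j([1.244,.615,-.013,1.423,.008,1.103,-.04]); st()
av={n:np.mean([snapshot(n).astype(np.float32) for _ in range(12)],0) for n in("top","scene")}
for n in av: np.save(n+"_av2.npy",av[n])
def cr(n,x,y,w,h,k): return cv2.resize(np.clip(av[n][y:y+h,x:x+w]*1.15,0,255).astype(np.uint8),None,fx=k,fy=k,interpolation=cv2.INTER_CUBIC)
a=cr("top",207,140,62,36,6); b=cr("scene",250,200,66,50,6)
m=cr("top",95,138,86,90,4); h=np.zeros((600,800,3),np.uint8)
h[:216,:372]=a; h[220:520,:396]=b; h[:360,400:744]=m
cv2.imwrite("pics/after_rollers.png",h)
E
```

```text
t38.0 tcp [ 0.1941 -0.6204  0.3037] F [-0.6 -0.1 -0.3] open 1.004 pad 0
```

View pics/after_rollers.png

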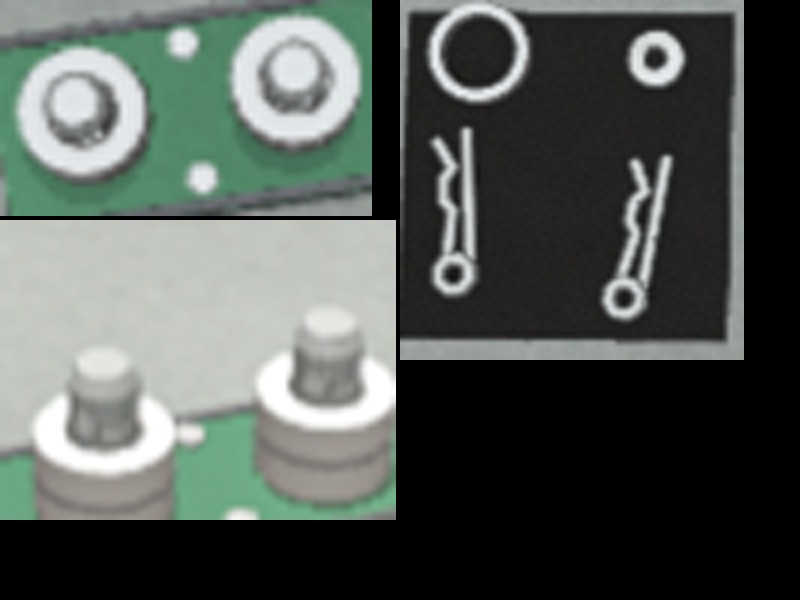

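```bash
python3 - <<'E'
from h import *
from scipy.ndimage import map_coordinates as mc
# camera-specific axle axes from the pictured tops (brightest top disc centroid)
for n in("scene","top"):
    im=np.load(n+"_av2.npy").mean(2); old=np.load(n+"_av.npy").mean(2)
    print(n)
    for a,g in((1,im),(2,im),(3,im)):
        c0=AX[a] if a<3 else np.array([.6125,-.1023])
        p=pix(n,[*c0,.084])[0]; x,y=np.round(p).astype(int); w=g[y-6:y+7,x-6:x+7]; 
        m=w>(215 if n=="top" else 195); yy,xx=np.nonzero(m)
        c=world(n,[x-6+xx.mean(),y-6+yy.mean()],.084)[0,:2]; 
        angs=np.radians(np.arange(-70,80,10)) + (0 if n=="scene" else np.pi)
        print(a,np.round(c,4),m.sum())
        for z in(.058,.062,.066):
            P=np.c_[c[0]+.0145*np.cos(angs),c[1]+.0145*np.sin(angs),np.full(len(angs),z)]
            q=pix(n,P); print("  z",z,mc(g,[q[:,1],q[:,0]],order=1).round().astype(int))
E
```

```text
scene
1 [0.585 0.096] 17
  z 0.058 [ 96 105 120 130 132 125 107 111 122 120 120 117 117 130 142]
  z 0.062 [ 99 101 116 132 133 127 113 106 114 111 107 112 123 139 150]
  z 0.066 [103  98 106 119 122 119 118 112 112 107 103 113 123 138 140]
2 [ 0.5983 -0.0032] 18
  z 0.058 [115 111 125 129 122 108 116 128 126 119 113 112 107 113 134]
  z 0.062 [128 108 129 133 127 113 111 115 113 110 106 103 113 123 139]
  z 0.066 [134 102 119 125 118 113 112 113 111 105 101 100 113 122 134]
3 [ 0.6128 -0.1022] 23
  z 0.058 [134 130 126 117 104 112 119 120 121 121 110 102 100 103 116]
  z 0.062 [117 128 131 127 110 107 113 114 117 121 109 102 102 105 118]
  z 0.066 [102 111 124 132 139 112 112 113 118 120 105 100 101 103 118]
top
1 [nan nan] 0
  z 0.058 [0 0 0 0 0 0 0 0 0 0 0 0 0 0 0]
  z 0.062 [0 0 0 0 0 0 0 0 0 0 0 0 0 0 0]
  z 0.066 [0 0 0 0 0 0 0 0 0 0 0 0 0 0 0]
2 [nan nan] 0
  z 0.058 [0 0 0 0 0 0 0 0 0 0 0 0 0 0 0]
  z 0.062 [0 0 0 0 0 0 0 0 0 0 0 0 0 0 0]
  z 0.066 [0 0 0 0 0 0 0 0 0 0 0 0 0 0 0]
3 [nan nan] 0
  z 0.058 [0 0 0 0 0 0 0 0 0 0 0 0 0 0 0]
  z 0.062 [0 0 0 0 0 0 0 0 0 0 0 0 0 0 0]
  z 0.066 [0 0 0 0 0 0 0 0 0 0 0 0 0 0 0]<stdin>:11: RuntimeWarning: Mean of empty slice.
  ret = ret.dtype.type(ret / rcount)
```

Both rollers sit flat on the plate. Relative to axle2 (+7.7°), the dark hole edge on axle1 is shifted by about 11°, so hole1 is at about +19°. I'll measure the mat clips and insert one into axle1.

```bash
cat >> h.py <<'E'
from scipy.ndimage import map_coordinates as mc
def clip_pose(eye_px,tip_px,base_px,zu,im):
    "eye centre (world) and yaw, from the straight leg's centreline, refined across the leg"
    g=im.astype(float).mean(2); T,B=np.array(tip_px,float),np.array(base_px,float)
    L=np.hypot(*(T-B)); u=(T-B)/L; n=np.array([-u[1],u[0]]); pts=[]
    for s in np.arange(4,L-2,.5):
        o=np.arange(-1.8,1.81,.2); c=0.
        for _ in range(2):
            P=B+u*s+n*(o+c)[:,None]; v=mc(g,[P[:,1],P[:,0]],order=1); v=np.clip(v-v.min()-15,0,None); c+=(v*o).sum()/(v.sum()+1e-6)
        pts.append(B+u*s+n*c)
    W=world("top",pts,zu+.005)[:,:2]+BIAS
    vx,vy,x0,y0=cv2.fitLine(W.astype(np.float32),cv2.DIST_HUBER,0,.001,.001).ravel()
    d=np.array([vx,vy]); tip=world("top",T,zu+.005)[0,:2]+BIAS; eye=world("top",eye_px,zu+.013)[0,:2]+BIAS
    if d@(tip-eye)<0: d=-d
    e=np.array([-d[1],d[0]]); p0=np.array([x0,y0])
    res=np.abs((W-p0)@e).max(); yoff=(eye-p0)@e
    E=p0+d*((eye-p0)@d)+e*.5*(yoff+.0095)   # mean of seen eye and leg+9.5 mm
    print("eye",np.round(eye,4),"leg->eye mm %.1f (9.5) tip at %.1f (106) res %.1f"%(yoff*1e3,(tip-eye)@d*1e3,res*1e3),"yaw %.1f"%np.degrees(np.arctan2(d[1],d[0])))
    return E,np.arctan2(d[1],d[0])
E
python3 - <<'E'
from h import *
im=np.load("top_av2.npy")
f=lambda x,y:(95+(x-400+.5)/4-.5,138+(y+.5)/4-.5)
A=clip_pose(f(454,274),f(467,130),f(469,258),.004,im)
B=clip_pose(f(623,298),f(668,157),f(645,280),.004,im)
print(A,B)
np.save("clipA.npy",[*A[0],A[1]]);np.save("clipB.npy",[*B[0],B[1]])
for E_,yw in(A,B):
    for k in(1,-1):
        j=arm.ik([*E_,.0775],down(yw+k*np.pi/2)); print(None if j is None else np.round(j,2))
E
```

```text
eye [0.4593 0.4213] leg->eye mm 8.4 (9.5) tip at 104.3 (106) res 0.3 yaw 2.7
eye [0.4405 0.2999] leg->eye mm 9.3 (9.5) tip at 105.1 (106) res 0.5 yaw -10.5
(array([0.45926857, 0.42187537]), np.float32(0.04767633)) (array([0.44052414, 0.29998299]), np.float32(-0.18288821))
[-0.37  0.97 -0.72  1.68  0.83  0.83  0.15]
[-0.71  0.85 -0.11  1.69  0.14  0.61 -2.43]
[-0.42  0.79 -0.35  1.95  0.54  0.49  0.24]
[-0.68  0.77  0.07  1.96 -0.12  0.42 -2.28]
```

```bash
cat >> h.py <<'E'
def insert(a,yaw,dyaw,h0,grip_x=0.,s0=-.078,lat=0.,dz=0.):
    "push the held clip through the cross-hole of axle a (hole yaw), guarded; s = way still to go of the seat point"
    d=np.array([np.cos(yaw),np.sin(yaw),0]); e=np.array([-d[1],d[0],0])
    home=np.array([*a,0])-d*(.062+grip_x)+e*.0095+[0,0,.058+h0]
    p=home+d*s0; carry(p[0],p[1],p[2],dyaw); st("pre")
    f0=arm.read_ft_force()
    offs=[(lat,dz)]+[(lat+x,dz+z) for x,z in((0,-.0015),(.002,0),(-.002,0),(0,.0015),(.002,-.002),(-.002,-.002),(.0035,0),(-.0035,0))]
    for l,z in offs:
        b=home+e*l+[0,0,z]; arm.line_to(b+d*(-.066),.06); ok=True
        for s in np.arange(-.062,-.039,.004):
            arm.line_to(b+d*s,.04); F=arm.read_ft_force()-f0
            if F@d<-5: ok=False; st("blocked s%.0f lat%.1f z%.1f"%(s*1e3,l*1e3,z*1e3)); break
        if ok: print("in with",l,z); return b,d,e,f0
    return None
def push(b,d,e,f0,s1=.002):
    for s in np.r_[np.arange(-.036,s1-1e-4,.004),s1]:
        arm.line_to(b+d*s,.04); F=arm.read_ft_force()-f0
        print("s%.0f ax %.1f lat %.1f z %.1f pos %.1f"%(s*1e3,F@d,F@e,F[2],(arm.read_tool_pos()-b)@d*1e3))
        if F@d<-45: print("too hard"); return False
    return True
E
cat > do1.py <<'E'
from h import *
ex,ey,yw=np.load("clipB.npy"); hy=np.radians(19)
if arm.read_opening()>.5:
    arm.move_gripper(.6)
goto(ex,ey,.0775,yw+np.pi/2,.2); st("at")
arm.move_gripper(0,90); st("grip")
c=arm.read_tool_pos(); h0=c[2]-.004; print("h0",h0)
if arm.read_opening()>.2:
    g=insert(AX[1],hy,hy-yw,h0)
    if g: print(push(*g)); st("home?")
E
python3 do1.py
```

```text
at t44.1 tcp [0.4408 0.3004 0.0781] F [ 0.6 -0.   0.8] open 0.601 pad 0
grip t44.5 tcp [0.4408 0.3002 0.0787] F [-0.2 -1.1  6.4] open 0.321 pad 89
h0 0.07468743309049214
pre t47.4 tcp [0.4515 0.0595 0.1331] F [-0.1 -0.1 -0.9] open 0.322 pad 89
in with 0.0 0.0
s-36 ax 0.1 lat 0.6 z 0.0 pos -35.7
s-32 ax -0.1 lat 1.7 z -0.5 pos -31.8
s-28 ax -2.3 lat 3.4 z -1.5 pos -28.3
s-24 ax -3.0 lat 3.6 z -1.2 pos -25.2
s-20 ax -0.2 lat 4.1 z -0.5 pos -19.8
s-16 ax 0.5 lat 4.5 z 0.1 pos -14.6
s-12 ax 2.9 lat 4.6 z -1.6 pos -9.3
s-8 ax 4.5 lat 3.7 z -0.6 pos -5.4
s-4 ax 5.3 lat 2.3 z -0.1 pos -2.4
s-0 ax 1.7 lat 2.9 z 0.7 pos -0.3
s2 ax -1.9 lat 2.6 z 1.1 pos 0.6
True
home? t52.0 tcp [0.5255 0.0846 0.1322] F [-2.7  1.7  0.2] open 0.321 pad 89
```

```bash
python3 - <<'E'
from h import *
arm.move_gripper(.6); c=arm.read_tool_pos(); arm.line_to([c[0],c[1],.25],.2)
arm.move_j([1.244,.615,-.013,1.423,.008,1.103,-.04]); st()
view("clip1in.png",("top",195,130,80,80,5),("scene",250,195,75,70,5))
np.save("top3.npy",np.mean([snapshot("top").astype(np.float32) for _ in range(8)],0))
A=np.load("top_av2.npy");B=np.load("top3.npy");print(np.abs(A-B)[138:228,95:150].max())
E
```

```text
t55.9 tcp [ 0.1942 -0.6204  0.3037] F [ 0.2  0.9 -0.4] open 0.602 pad 0
160.54167
```

View pics/clip1in.png

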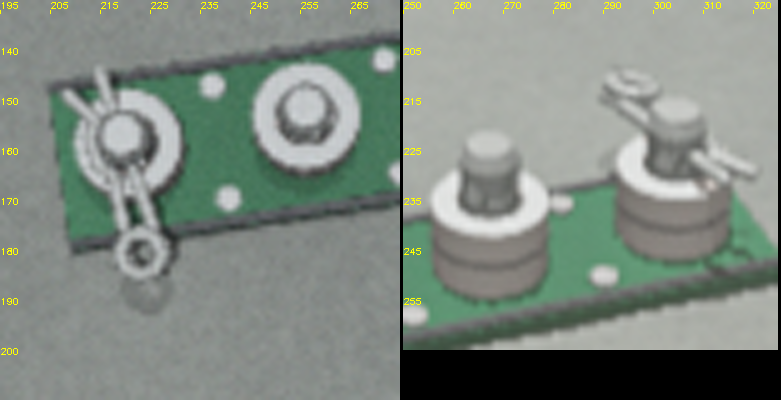

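The picture shows the clip home in axle1: eye at top (222,180), both legs past the axle at (207,147) and (214,144). I'll check that clip A hasn't moved, then do axle2.

```bash
cat > do2.py <<'E'
from h import *
A=np.load("top_av2.npy");B=np.load("top3.npy"); df=np.abs(A-B)[138:228,95:138].max(); print(df)
assert df<45
ex,ey,yw=np.load("clipA.npy"); hy=np.radians(7.7)
arm.move_gripper(.6)
goto(ex,ey,.0775,yw+np.pi/2,.2); st("at")
arm.move_gripper(0,90); st("grip")
h0=arm.read_tool_pos()[2]-.004; print("h0",h0)
if arm.read_opening()>.2:
    g=insert(AX[2],hy,hy-yw,h0)
    if g: print(push(*g)); st("home?")
E
python3 do2.py
```

```text
7.041666
at t61.5 tcp [0.4594 0.4225 0.0785] F [-0.   1.   0.3] open 0.601 pad 0
grip t61.9 tcp [0.4595 0.4223 0.0789] F [0.1 0.5 5.9] open 0.319 pad 89
h0 0.074943161590017
pre t65.4 tcp [ 0.46   -0.0124  0.1334] F [-0.5 -0.4 -1.1] open 0.323 pad 89
in with 0.0 0.0
s-36 ax 0.7 lat 1.7 z 0.3 pos -35.7
s-32 ax -0.5 lat 2.7 z 0.5 pos -31.8
s-28 ax -0.7 lat 3.8 z -0.8 pos -28.1
s-24 ax -3.0 lat 4.1 z 0.1 pos -25.3
s-20 ax -0.0 lat 4.7 z -1.3 pos -19.7
s-16 ax 1.5 lat 5.3 z 0.5 pos -14.3
s-12 ax 2.4 lat 4.7 z -1.0 pos -9.4
s-8 ax 5.0 lat 4.7 z -1.1 pos -5.1
s-4 ax 5.2 lat 3.0 z -0.6 pos -2.0
s-0 ax 2.0 lat 3.1 z 0.7 pos -0.0
s2 ax -0.2 lat 3.3 z 0.9 pos 0.9
True
home? t70.1 tcp [ 0.5379 -0.0022  0.1325] F [-1.1  2.8 -0.2] open 0.322 pad 89
```

```bash
python3 - <<'E'
from h import *
arm.move_gripper(.6); c=arm.read_tool_pos(); arm.line_to([c[0],c[1],.25],.2)
arm.move_j([1.244,.615,-.013,1.423,.008,1.103,-.04]); st()
im=np.mean([snapshot("top").astype(np.float32) for _ in range(6)],0); np.save("top4.npy",im)
r=cv2.imread("top_raw0.png").astype(np.float32)
print("bench diff",np.abs(im-r)[220:245,340:395].max())
E_,yw=clip_pose((387,231.3),(350.5,227.8),(380,227.8),0,im); print(E_,np.degrees(yw)); np.save("clipC.npy",[*E_,yw])
for k in(1,-1):
    for p,y in(((*E_,.0735),yw),((.49,-.392,.085),np.pi/2)):
        j=arm.ik(p,down(y+k*np.pi/2)); print(k,None if j is None else np.round(j,2))
view("clip2in.png",("top",195,130,80,75,4),("scene",250,195,75,75,4),("top",340,150,78,90,2))
E
```

```text
t73.7 tcp [ 0.1943 -0.6203  0.3036] F [0.7 1.2 0.8] open 0.600 pad 0
bench diff 126.5
eye [ 0.3774 -0.3691] leg->eye mm 17.4 (9.5) tip at 99.2 (106) res 1.2 yaw 93.4
[ 0.38140437 -0.36883698] 93.42582
1 [ 0.53  0.8   0.31  1.97 -0.53  0.45 -1.85]
1 [ 0.4   0.88  0.41  1.69 -0.51  0.68 -2.06]
-1 [ 0.86  0.78 -0.2   1.96  0.34  0.43  0.47]
-1 [ 0.77  0.85 -0.22  1.67  0.27  0.64  0.4 ]
```

View pics/clip2in.png

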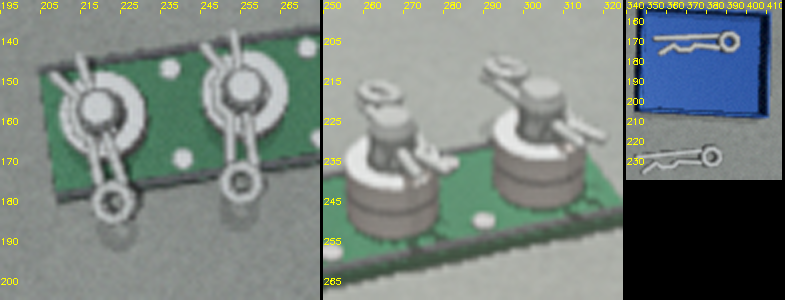

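Both clips are home, with eyes at top (222,180) and (255,176). The spare bench clip now sits nearer (382,228) than at the start, so I'll re-measure it by code.

```bash
python3 - <<'E'
from h import *
im=np.load("top4.npy"); g=im.mean(2); sub=g[218:246,335:402]
m=(sub>182).astype(np.uint8); n,l,s,c=cv2.connectedComponentsWithStats(m,connectivity=8)
i=1+s[1:,4].argmax(); yy,xx=np.nonzero(l==i); xx+=335; yy+=218
x1=xx.max(); k=xx>x1-10; ex=x1-4.7; ey=(yy[k].min()+yy[k].max())/2
print(s[i],x1,ex,ey)
tipx=xx.min(); row=lambda x: yy[(xx>=x)&(xx<x+2)]
print(tipx,row(tipx),row(tipx+6),row(x1-14))
for r in range(222,240): print(r,''.join('#' if g[r,c]>185 else '+' if g[r,c]>170 else '.' for c in range(336,394)))
E
```

```text
[21 13 10  3 10] 365 360.3 232.0
356 [232 233] [233 233] []
222 ..........................................................
223 ..........................................................
224 ............................................+####.........
225 ....................................++###+..#....#+.......
226 ...........................++####+++.......#......+.......
227 .................++#####++.................+..............
228 ..........####++...........................+.......+......
229 ...........................................#.......+......
230 ..............................++++.........#......#.......
231 ..................++.........+...+++++++#...#+...++.......
232 .................++.+.......#................+##++........
233 ................+....######+..............................
234 ..............+#..........................................
235 .............#............................................
236 ..........................................................
237 ..........................................................
238 ..........................................................
239 ..........................................................
```

```bash
python3 - <<'E'
from h import *
im=np.load("top4.npy")
E_,yw=clip_pose((383,228.1),(347,228.1),(375,225.2),0,im)
arm.move_gripper(.6)
goto(*E_,.0745,yw-np.pi/2,.2); st("at")
arm.move_gripper(0,70); st("grip")
if arm.read_opening()>.2:
    carry(.49,-.392,.087,np.pi/2-yw,.2); st("tray")
    arm.move_gripper(.55); c=arm.read_tool_pos(); arm.line_to([c[0],c[1],.25],.25)
    arm.move_j([1.244,.615,-.013,1.423,.008,1.103,-.04]); st()
    view("final.png",("top",85,90,350,210,2))
E
```

```text
eye [ 0.3866 -0.3582] leg->eye mm 10.0 (9.5) tip at 98.6 (106) res 0.5 yaw 95.4
at t76.8 tcp [ 0.3872 -0.3586  0.0751] F [ 1.   0.4 -0.1] open 0.601 pad 0
grip t77.2 tcp [ 0.3873 -0.3585  0.0756] F [0.  0.3 5.6] open 0.324 pad 69
tray t79.4 tcp [ 0.4905 -0.3924  0.0879] F [-0.4 -0.1 -0.3] open 0.327 pad 69
 t82.0 tcp [ 0.1953 -0.6199  0.3035] F [ 0.3 -0.5  0.3] open 0.548 pad 0
```

View pics/final.png

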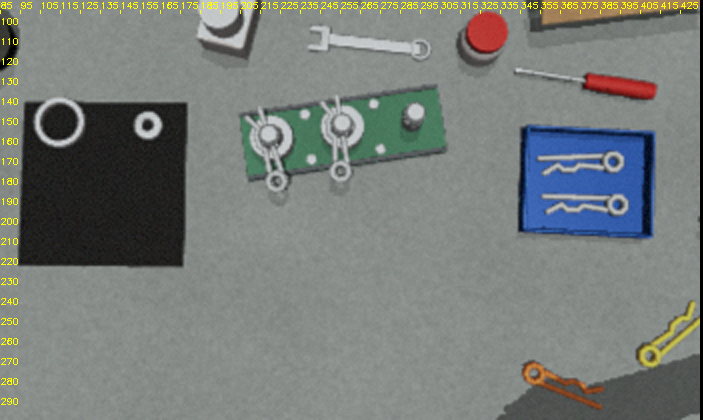

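The final picture shows both rollers locked on axles 1 and 2, both leftover clips flat in the tray at (393,170) and (395,192), and everything else in place. Handing in.

```bash
python3 -c "
from station import ticket
print(ticket.finish_job())"
```

```text
the job is handed in; nothing more can be done
None
```

I pulled the parked clip, fitted the two rollers present on the left and middle axles and locked each with a snapped-home R-clip, laid the two spare clips in the tray, and handed the job in at about 82 s; no verdict was returned.

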